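# Lay out the pewter thimble cups on the lacquered tray

## Robot

A 6-joint arm with a two-finger parallel gripper is mounted at the origin on the work surface. World frame = base frame: x ahead of the robot, y to its left, z up, the work surface at z = 0. Lengths are in mm, angles in rad, forces in N, time in s.
With the tool pointing down it reaches from about 300 to 775 mm from the base axis. Payload 14.6 kg.
Tool frame: the origin (TCP) lies midway between the tips of the shut fingers; the grasp point (between the pads) lies grasp_offset behind it (grasp_offset is the distance from the TCP to the grasp point, in mm); z points along the fingers, y is the line along which they close (so a half turn about z gives the same grasp; the last joint's range is limited). The gripper opens to 94 mm and grips with 3 to 60 N. Pads are 16 mm wide; open, the fingers measure 119 mm over their backs; the gripper's body (75 mm by 177 mm) begins 78 mm behind the grasp point.
Start: joints at [1.241, 0.3, 1.521, -0, 1.321, -0.067], TCP at [142.88, 531.107, 205.446] pointing down, gripper open.
Joint ranges: [-3.03, 3.03], [-0.79, 2.21], [0.23, 2.52], [-1.04, 4.18], [0, 3.07], [-2.55, 2.55]. Speed limits (rad/s): [2.22, 2.22, 2.57, 3.14, 3.14, 3.14].

## Interface

Orientations are given as [roll, pitch, yaw] about the fixed x, y, z axes, in that order (R = Rz(yaw) Ry(pitch) Rx(roll)).
In Python, from cell import * gives the robot as it stands. The module is installed in compiled form; this text tells all that it offers.
- The arm moves only by the shell command python3 -m jog 'ROWS' [FORCE]. ROWS is JSON, a list of rows, each a list of 3 entries, a list of its own where there are three numbers: the finger opening in mm, from 0 to 94, then the shift along the tool's x, y, z in units of 50 mm (1.0 is 50 mm), then the turn about the tool's z in units of 180 degrees (1.0 is 180 degrees). In form: [[fingers, [dx, dy, dz], twist], ...]. A call has 1 to 20 rows; each row shifts and turns the commanded pose from where the row before left it, along the tool's axes as they then stand; what a row does not reach is not made up. A row lasts 1/10 s, in which the tool goes at most 50 mm and 8.59 degrees, less where a joint would pass 70% of its speed; a pose out of reach is approached as far as the arm can. A call with a number of a shift or a turn outside -1 to 1 is refused whole. A call with a gripper value outside its range is refused whole. The fingers move at their own pace and stop on an object; FORCE is the grip in N (left out, the last holds). Time passes only in rows, so rows that do not move let the fingers close. It gives the time, the measured TCP pose, the force, the opening and the grip force at its end, in the units of the state.
- read_state(): the state, without advancing time (a new reading comes with each control period).
- camera(name): name is "scene" or "top"; returns the picture (480x640x3 uint8, red, green, blue); there is no depth.
- calibration(name): a dict with "mtx" (3x3 intrinsics, pixels), "cam_to_world" (4x4, takes a point from camera to world coordinates). Camera axes: x right, y down, z forward; pixel columns grow to the right and rows downward; lengths in mm; the calibration is good to about 2 mm. A picture is of the moment at which its call begins. calibration takes no time and is no camera call.
- sign_off(): hands the job in; it is judged then, once.
Trained networks look in the newest picture that a camera, given by its name, has taken for a name from the list of things; names that differ only in an ending like _2 or _b are one class to them, and where a whole thing is asked for, a point or a joint stands for the part that bears it (a point fixed in the world has none). Each returns a list of dicts, best first, with "conf" (0 to 1); they miss things now and then, are a little off and sometimes report something else, mostly with a low value. They report only what shows in the picture. A call takes as long as a camera call. They do not tell look-alikes from the thing itself.
- regions_of(camera, query): "pixels" (480x640 bool, what is visible of it) and "rect" ([centre column, centre row, width, height] in pixels, round what is visible of it).
The state is a dict: "clock": time; "joints": joint angles; "qd": joint speeds; "effort": joint torques, N m; "eef_pos": TCP position; "eef_rot": TCP orientation; "wrist_force": force on the tool from outside, world axes, zero at the start; "moment": the same for the moment, N m; "finger_gap": finger opening in mm; "finger_force": force on a finger pad.
Only numpy, scipy, OpenCV 4.12 (cv2) and the standard library are available. Lean on these libraries where they do the work, as an engineer would, in place of code of your own. Each camera call takes 0.05 s, during which the arm holds its last target. There are 200 camera calls.

## Task

Lay out the set of three plain round pewter thimble cups on the black lacquered tray: set each one down upright in the well of the maple saucer of its own size, smallest cup on the smallest saucer and so on, without dropping it. One of the three stands in the crowded bamboo rack; the handled cup and the six-sided cup beside it are not part of the set, so leave them standing there undisturbed, and leave the milk glass bowl alone too.

Things in the scene. Friction and masses are not known exactly. Their poses are not given: they have to be found in the camera images.
- cup_small: Smallest of the three plain round pewter thimble cups: open, tapered, two thin bands, no handle; foot 28 mm, rim 34 mm across, 38 mm high, wall 2.5 mm, about 70 g. Origin: centre of its underside, z up. Starts alone on the bare shelf between tray and rack.
- cup_medium: Middle one of the three plain round pewter thimble cups: open, tapered, two thin bands, no handle; foot 41 mm, rim 48 mm across, 52 mm high, wall 3 mm, about 150 g. Origin: centre of its underside, z up. Starts in the bamboo rack in a row with the handled and six-sided cups, in any of its three places, 64 mm apart: the line through those cups is the rack's length. Fingers fit beside it only across that row.
- cup_large: Largest of the three plain round pewter thimble cups: open, tapered, two thin bands, no handle; foot 55 mm, rim 63 mm across, 66 mm high, wall 3 mm, about 260 g. Origin: centre of its underside, z up. Starts alone on the bare shelf between tray and rack.
- saucer_small: Smallest of three maple saucers stuck down in the tray, in any order: a disc 56 mm across, 9 mm high, with a flat round well 44 mm across, its floor 5 mm above the saucer's underside (rim 4 mm high). For the small cup (foot 28 mm). Origin: centre of its underside, on the tray's floor; z up.
- saucer_medium: Middle one of three maple saucers stuck down in the tray, in any order: a disc 69 mm across, 9 mm high, with a flat round well 57 mm across, its floor 5 mm above the saucer's underside (rim 4 mm high). For the medium cup (foot 41 mm). Origin: centre of its underside, on the tray's floor; z up.
- saucer_large: Largest of three maple saucers stuck down in the tray, in any order: a disc 83 mm across, 9 mm high, with a flat round well 71 mm across, its floor 5 mm above the saucer's underside (rim 4 mm high). For the large cup (foot 55 mm). Origin: centre of its underside, on the tray's floor; z up.
- tray: Black lacquered tray, fixed, 300 mm long (x) by 112 mm wide (y), floor 6 mm thick, rim 14 mm high. Origin: centre of its underside, on the shelf. The saucers lie on its floor in a row along its x axis, centres 92 mm apart.
- handled_cup: Look-alike, not of the set: round pewter cup, rim 48 mm, 52 mm high, with an ear handle standing out 20 mm across the row on its +y side. Stays in the rack (fixed, 212 x 74 mm; its floor is 20 mm above the shelf, with a 6 mm lip along each long side). Origin: centre of its underside, z up.
- six_sided_cup: Look-alike, not of the set: six-sided pewter cup, 45 mm across flats, 52 mm high. Stays in the rack (a pin 6 mm thick, 30 mm high stands between each two places; end panels reach 36 mm above the rack's floor). Origin: centre of its underside, z up.
- bowl: Milk glass bowl, loose, 116 mm across, 45 mm high, an orange glass marble lying in it, standing beyond the small and the large cup. To be left alone. Origin: centre of its underside.
Things that resemble listed ones, but are neither listed nor needed, are in the scene too. What is shaped like the cup_medium but purple is not meant. Leave any green look-alike of the cup_large alone.

How it is judged (in metres and radians):
At the end, for the whole second after the job is handed in: Each plain cup stands upright (0.05 rad), released, at rest in its own saucer's well: centres within 10 mm, underside 3 to 7.5 mm above the saucer's. The handled and six-sided cups still stand upright, within 20 mm of where they were; so is the bowl (horizontal distance between cup_small and saucer_small below 0.01 m and z of cup_small in the frame of saucer_small between 0.003 and 0.0075 m and angle between each of cup_small, cup_medium, cup_large's own z axis and vertical below 0.05 rad and linear speed of each of cup_small, cup_medium, cup_large below 0.02 m/s and angular speed of each of cup_small, cup_medium, cup_large below 0.2 rad/s and horizontal distance between cup_medium and saucer_medium below 0.01 m and z of cup_medium in the frame of saucer_medium between 0.003 and 0.0075 m and horizontal distance between cup_large and saucer_large below 0.01 m and z of cup_large in the frame of saucer_large between 0.003 and 0.0075 m and distance of each of handled_cup, six_sided_cup, bowl from where it was at the start of the episode below 0.02 m and angle between each of handled_cup, six_sided_cup's own z axis and vertical below 0.1 rad); the robot touches nothing.
It fails at once if a cup of the set is dropped (falls free from more than about 15 mm) ((linear speed of cup_small above 0.55 m/s and contact force between cup_small and the fingers below 0.05 N) or (linear speed of cup_medium above 0.55 m/s and contact force between cup_medium and the fingers below 0.05 N) or (linear speed of cup_large above 0.55 m/s and contact force between cup_large and the fingers below 0.05 N)).
It fails at once if the handled cup is shifted by more than 20 mm or tipped (distance of handled_cup from where it was at the start of the episode above 0.02 m or angle between handled_cup's own z axis and vertical above 0.25 rad).
It fails at once if the six-sided cup is shifted by more than 20 mm or tipped (distance of six_sided_cup from where it was at the start of the episode above 0.02 m or angle between six_sided_cup's own z axis and vertical above 0.25 rad).
It fails at once if the milk glass bowl is shifted by more than 20 mm or tipped (distance of bowl from where it was at the start of the episode above 0.02 m or angle between bowl's own z axis and vertical above 0.2 rad).
It also fails if it takes over 104 s, if anything falls off the work surface, if the arm or the gripper's body presses on something with over 40 N, if the wrist force passes 120 N, or if a joint passes its speed limit or range.

## Working session

There is one attempt and no reset: what is moved stays moved. The work goes in short steps, Python scripts to look and compute and a shell command to move; the robot and the scene stay as the last step left them, time stands still between calls to the robot, and variables do not carry over. Pictures are saved under pics/ and viewed, at most 14 in all, crops included, and the job is handed in when it is done.

```bash
mkdir -p pics
python3 - <<'E'
from cell import *
import cv2,numpy as np
s=read_state();print({k:np.round(v,3).tolist() for k,v in s.items()})
try: print(grasp_offset)
except Exception as e: print(e)
for c in("scene","top"):
    cv2.imwrite(f"pics/{c}0.png",camera(c)[:,:,::-1]);k=calibration(c);print(c,np.round(k["mtx"],1).tolist(),np.round(k["cam_to_world"],3).tolist())
    for n in "cup_small cup_medium cup_large saucer_small saucer_medium saucer_large tray handled_cup six_sided_cup bowl".split():
        print(n,[(round(float(r["conf"]),2),np.round(r["rect"]).astype(int).tolist()) for r in regions_of(c,n)])
E
```

```text
{'clock': 0.0, 'joints': [1.241, 0.301, 1.522, 0.0, 1.321, -0.067], 'qd': [0.001, -0.001, 0.001, 0.001, -0.001, 0.001], 'effort': [0.002, -53.18, -35.274, 0.071, 0.024, -0.0], 'eef_pos': [142.788, 530.882, 204.875], 'eef_rot': [-3.14, -0.0, 2.879], 'wrist_force': [0.638, -0.427, 0.249], 'moment': [0.009, -0.043, -0.002], 'finger_force': 0.0, 'finger_gap': 93.862}
18.8
scene [[532.0, 0.0, 316.2], [0.0, 532.0, 236.3], [0.0, 0.0, 1.0]] [[0.124, 0.62, -0.775, 1355.356], [0.992, -0.076, 0.098, -64.343], [0.002, -0.781, -0.624, 714.194], [0.0, 0.0, 0.0, 1.0]]
cup_small [(0.75, [269, 264, 17, 24])]
cup_medium [(0.81, [480, 222, 29, 33]), (0.79, [430, 228, 29, 34])]
cup_large [(0.84, [300, 217, 30, 38]), (0.59, [256, 194, 26, 35])]
saucer_small [(0.9, [164, 299, 33, 22])]
saucer_medium []
saucer_large [(0.72, [446, 246, 33, 36]), (0.66, [193, 236, 40, 28]), (0.47, [430, 228, 28, 36])]
tray [(0.88, [174, 273, 96, 109])]
handled_cup [(0.76, [411, 209, 34, 30]), (0.17, [445, 244, 35, 35])]
six_sided_cup [(0.79, [447, 244, 30, 36]), (0.49, [413, 211, 34, 31])]
bowl [(0.64, [324, 306, 70, 52])]
top [[560.4, 0.0, 309.6], [0.0, 560.4, 240.5], [0.0, 0.0, 1.0]] [[-0.004, -0.979, 0.205, 333.17], [-1.0, 0.005, 0.001, 61.267], [-0.002, -0.205, -0.979, 1013.28], [0.0, 0.0, 0.0, 1.0]]
cup_small [(0.68, [376, 227, 16, 26])]
cup_medium [(0.72, [122, 265, 35, 31])]
cup_large [(0.63, [393, 348, 38, 39]), (0.55, [337, 293, 35, 37])]
saucer_small [(0.82, [484, 198, 34, 27])]
saucer_medium [(0.67, [472, 244, 37, 32])]
saucer_large [(0.95, [465, 293, 48, 45])]
tray [(0.78, [472, 249, 87, 166])]
handled_cup [(0.78, [201, 281, 40, 29]), (0.29, [472, 246, 36, 37])]
six_sided_cup [(0.72, [184, 211, 35, 32])]
bowl [(0.58, [328, 153, 58, 58])]
```

Run:
```python
import cv2
for c,(x0,y0,w,h) in {"scene":(100,150,420,220),"top":(80,110,460,290)}.items():
    im=cv2.imread(f"pics/{c}0.png")[y0:y0+h,x0:x0+w]
    cv2.imwrite(f"pics/{c}0c.png",cv2.resize(im,None,fx=1.7,fy=1.7,interpolation=cv2.INTER_CUBIC))
```

```text
(no output)
```

View pics/scene0c.png

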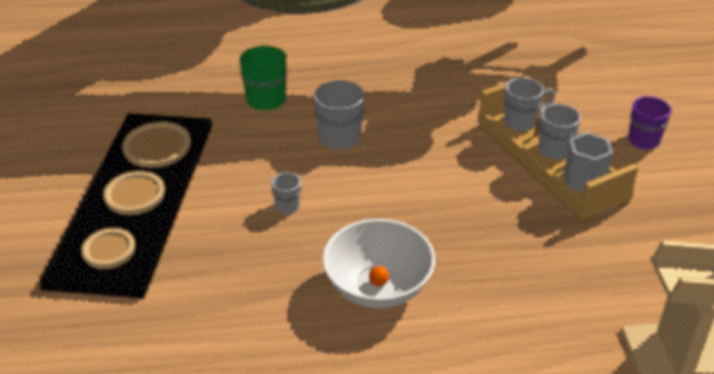

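View pics/top0c.png

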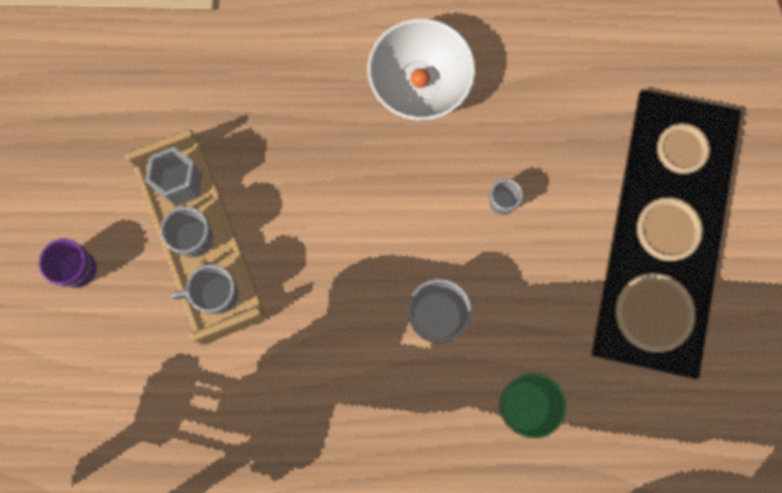

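The top view shows the rack at left, with six-sided at (171,172), medium at (186,231) and handled at (211,289). The purple cup is beside it. The small cup is at (506,196), the large at (440,310), and the green one at (532,405) is to be left alone. In the tray the saucers run small (683,148), medium (669,229), large (655,312). The scene view confirms this.

```bash
cat > h.py <<'E'
from cell import *
import numpy as np,cv2
def ray(c,uv,z):
    k=calibration(c);M=k["cam_to_world"];d=M[:3,:3]@np.linalg.solve(k["mtx"],[*uv,1]);o=M[:3,3]
    return (o+d*(z-o[2])/d[2])[:2]
def proj(c,P):
    k=calibration(c);M=k["cam_to_world"];q=(np.atleast_2d(P)-M[:3,3])@M[:3,:3]@k["mtx"].T;return q[:,:2]/q[:,2:]
A=np.linspace(0,2*np.pi,60)
def hullc(c,xy,z,prof): # silhouette centroid of a round body
    P=np.vstack([np.c_[xy[0]+r*np.cos(A),xy[1]+r*np.sin(A),0*A+z+h] for r,h in prof])
    m=cv2.moments(cv2.convexHull(proj(c,P).astype(np.float32)));return np.array([m["m10"],m["m01"]])/m["m00"],m["m00"]
def fit(c,uv,z,prof):
    xy=ray(c,uv,z+prof[-1][1]/2)
    for _ in range(6): xy=xy+ray(c,uv,z)-ray(c,hullc(c,xy,z,prof)[0],z)
    return xy,hullc(c,xy,z,prof)[1]
PR={"cup_small":[(14,0),(17,38)],"cup_medium":[(20.5,0),(24,52)],"cup_large":[(27.5,0),(31.5,66)],"handled_cup":[(20.5,0),(24,52)],
 "saucer_small":[(28,0),(28,9)],"saucer_medium":[(34.5,0),(34.5,9)],"saucer_large":[(41.5,0),(41.5,9)],"bowl":[(30,0),(58,45)],"six_sided_cup":[(24,0),(24,52)]}
def seg(n,z,cams=("scene","top")):
    for c in cams:
        for r in regions_of(c,n):
            m=r["pixels"];v,u=np.nonzero(m);xy,a=fit(c,(u.mean(),v.mean()),z,PR[n])
            print(n,c,round(float(r["conf"]),2),np.round(r["rect"]).astype(int),"xy",xy.round(1),"area",m.sum(),"model",round(a))
E
python3 - <<'E'
from h import *
for c in("scene","top"):camera(c)
for n,z in dict(cup_small=0,cup_large=0,saucer_small=6,saucer_medium=6,saucer_large=6,bowl=0,cup_medium=20,handled_cup=20,six_sided_cup=20).items(): seg(n,z)
T=lambda p:np.array(p)/1.7+[80,110]; S=lambda p:np.array(p)/1.7+[100,150]
for n,t,s,z in [("sS",(683,148),(109,247),15),("sM",(669,229),(135,191),15),("sL",(655,312),(157,144),15),("cS",(507,193),(287,180),38),("cL",(440,309),(339,94),66),("cM",(185,230),(559,118),72),("hex",(170,170),(589,148),72),("hand",(211,288),(523,91),72)]:
    print(n,ray("top",T(t),z).round(1),ray("scene",S(s),z).round(1))
E
```

```text
cup_small scene 0.64 [269 264  19  25] xy [567.3 -59.1] area 364 model 362
cup_small top 0.54 [376 228  16  22] xy [567.7 -59.5] area 306 model 322
cup_large scene 0.92 [255 196  25  35] xy [347.8 -75.8] area 938 model 938
cup_large scene 0.72 [299 218  28  39] xy [441.   15.2] area 984 model 1036
cup_large scene 0.51 [431 227  29  32] xy [507.2 277.4] area 622 model 1106
cup_large top 0.71 [340 292  30  39] xy [442.4  14.4] area 1052 model 1100
cup_large top 0.62 [392 349  39  38] xy [348.5 -75.5] area 1219 model 1189
saucer_small scene 0.82 [163 297  30  24] xy [ 622.4 -256.1] area 532 model 619
saucer_small top 0.75 [485 198  31  30] xy [ 624.7 -256.4] area 690 model 747
saucer_small top 0.56 [474 245  37  31] xy [ 534.6 -235.7] area 1032 model 778
saucer_small top 0.45 [376 228  17  25] xy [571.  -60.9] area 319 model 747
saucer_medium scene 0.8 [177 264  34  29] xy [ 532.5 -235.7] area 656 model 748
saucer_medium top 0.92 [472 245  35  37] xy [ 534.8 -235.6] area 1094 model 1165
saucer_large scene 0.93 [193 234  39  28] xy [ 443.2 -215.3] area 822 model 878
saucer_large scene 0.
[... 595 characters left out ...]
120 265  34  27] xy [492.7 392.4] area 728 model 801
handled_cup scene 0.96 [412 211  34  33] xy [463.9 246.3] area 651 model 620
handled_cup top 0.76 [200 280  41  27] xy [464.9 245.1] area 712 model 710
handled_cup top 0.25 [484 196  30  29] xy [ 611.8 -242.8] area 710 model 777
six_sided_cup scene 0.69 [447 245  35  38] xy [579.6 290.5] area 738 model 808
six_sided_cup top 0.63 [184 213  37  29] xy [585.9 289.5] area 752 model 820
sS [ 623.2 -256. ] [ 626.1 -255.3]
sM [ 533.4 -235. ] [ 536.1 -234.2]
sL [ 444.7 -214.6] [ 449.8 -213.7]
cS [568.3 -60.3] [564.9 -57.4]
cL [443.   13.5] [442.2  15.2]
cM [523.3 269.7] [531.3 268.4]
hex [585.9 287.5] [590.7 285.9]
hand [464.3 241.4] [471.9 240.3]
```

```bash
cat > d.py <<'E'
import sys
from h import *
x,y,z=map(float,sys.argv[1:4]);s=read_state();w=s["eef_rot"][2];p=s["eef_pos"]
d=np.array([x,y,z])-p;c,n=np.cos(w),np.sin(w)
print("t",round(float(s["clock"]),2),"pos",np.round(p,1),"rot",np.round(np.degrees(s["eef_rot"]),1),"gap",np.round(s["finger_gap"],1),"ff",np.round(s["finger_force"],1),"F",np.round(s["wrist_force"],1))
print("tool delta /50:",np.round(np.array([c*d[0]+n*d[1],n*d[0]-c*d[1],-d[2]])/50,3), "row twist->yaw per deg: -1/180")
E
python3 -m jog '[[94,[-0.6,-0.6,0.1],0],[94,[-0.6,-0.6,0.1],0],[94,[-0.6,-0.6,0.1],0],[94,[-0.6,-0.6,0.1],0],[94,[-0.6,-0.6,0.1],0],[94,[-0.6,-0.6,0.1],0],[94,[-0.6,-0.6,0.1],0],[94,[-0.6,-0.6,0.1],0],[94,[-0.6,-0.6,0.1],0],[94,[-0.6,-0.6,0.1],0],[94,[-0.6,-0.6,0.1],0],[94,[-0.6,-0.6,0.1],0],[94,[-0.6,-0.6,0.1],0],[94,[-0.6,-0.6,0.1],0],[94,[0,0,0],0],[94,[0,0,0],0],[94,[0,0,0],0]]'; python3 d.py 442 14.8 20
```

```text
clock: 3.8
eef_pos: [439.0, 17.1, 135.6]
eef_rot: [3.141, -0.0, 2.879]
wrist_force: [0.5, 0.4, -0.6]
finger_gap: 94.0
finger_force: 0.0
t 3.8 pos [439.   17.1 135.6] rot [180.  -0. 165.] gap 94.0 ff 0.0 F [ 0.5  0.4 -0.6]
tool delta /50: [-0.07  -0.03   2.311] row twist->yaw per deg: -1/180
```

```bash
python3 -m jog '[[94,[-0.07,-0.03,0],0],[94,[0,0,0.4],0],[94,[0,0,0.4],0],[94,[0,0,0.4],0],[94,[0,0,0.4],0],[94,[0,0,0.4],0],[94,[0,0,0.27],0],[94,[0,0,0],0],[94,[0,0,0],0],[50,[0,0,0],0],[50,[0,0,0],0],[50,[0,0,0],0],[50,[0,0,0],0],[50,[0,0,0],0],[50,[0,0,0],0],[50,[0,0,0],0],[50,[0,0,0],0],[50,[0,0,0],0]]' 25; python3 d.py 444.7 -214.8 110
```

```text
clock: 5.6
eef_pos: [442.6, 14.2, 22.2]
eef_rot: [3.141, 0.001, 2.879]
wrist_force: [0.4, 4.9, 5.0]
finger_gap: 62.4
finger_force: 25.0
t 5.6 pos [442.6  14.2  22.2] rot [180.    0.  164.9] gap 62.4 ff 25.0 F [0.4 4.9 5. ]
tool delta /50: [-1.23  -4.411 -1.757] row twist->yaw per deg: -1/180
```

```bash
python3 -m jog '[[50,[0,0,-0.1],0],[50,[0,0,-0.25],0],[50,[0,0,-0.4],0],[50,[0,0,-0.4],0],[50,[0,0,-0.4],0],[50,[0,0,-0.2],0],[50,[-0.1,-0.4,0],0],[50,[-0.14,-0.5,0],0],[50,[-0.14,-0.5,0],0],[50,[-0.14,-0.5,0],0],[50,[-0.14,-0.5,0],0],[50,[-0.14,-0.5,0],0],[50,[-0.14,-0.5,0],0],[50,[-0.14,-0.5,0],0],[50,[-0.14,-0.5,0],0],[50,[0,0,0],0],[50,[0,0,0],0],[50,[0,0,0],0]]' 25; python3 d.py 444.7 -214.8 33.2
python3 - <<'E'
from h import *
im=camera("scene");cv2.imwrite("pics/a.png",cv2.resize(im[130:330,100:400,::-1],None,fx=2,fy=2))
E
```

```text
clock: 7.4
eef_pos: [443.8, -213.5, 109.1]
eef_rot: [3.141, -0.001, 2.879]
wrist_force: [0.1, 0.1, -3.4]
finger_gap: 62.6
finger_force: 25.0
t 7.4 pos [ 443.8 -213.5  109.1] rot [ 1.80e+02 -1.00e-01  1.65e+02] gap 62.6 ff 25.0 F [ 0.1  0.1 -3.4]
tool delta /50: [-0.024 -0.02   1.518] row twist->yaw per deg: -1/180
```

View pics/a.png

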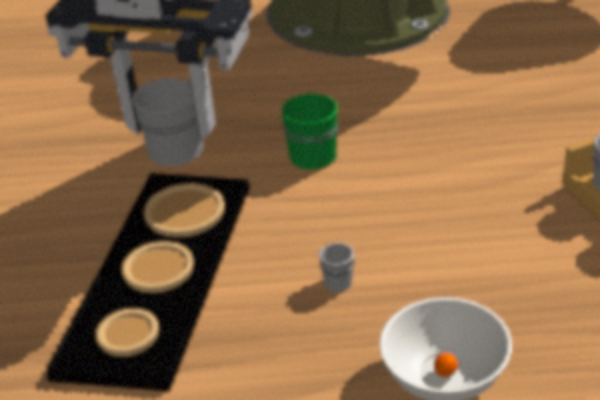

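The large cup hangs upright in the fingers at (168,120), above the large saucer at (185,208). I'll lower it.

```bash
python3 -m jog '[[50,[-0.02,-0.02,0.2],0],[50,[0,0,0.3],0],[50,[0,0,0.3],0],[50,[0,0,0.3],0],[50,[0,0,0.2],0],[50,[0,0,0.1],0],[50,[0,0,0.06],0],[50,[0,0,0.02],0],[50,[0,0,0.02],0],[50,[0,0,0.02],0],[50,[0,0,0],0],[50,[0,0,0],0]]' 25; python3 d.py 444.7 -214.8 33.2
```

```text
clock: 8.65
eef_pos: [444.9, -215.5, 33.6]
eef_rot: [-3.142, 0.0, 2.879]
wrist_force: [0.5, -0.2, -3.0]
finger_gap: 62.6
finger_force: 25.0
t 8.65 pos [ 444.9 -215.5   33.6] rot [-180.     0.   164.9] gap 62.6 ff 25.0 F [ 0.5 -0.2 -3. ]
tool delta /50: [0.007 0.012 0.008] row twist->yaw per deg: -1/180
```

```bash
python3 -m jog '[[50,[0,0,0.01],0],[50,[0,0,0.01],0],[50,[0,0,0.01],0],[50,[0,0,0],0],[50,[0,0,0],0]]' 25
```

```text
clock: 9.15
eef_pos: [445.4, -215.6, 33.1]
eef_rot: [-3.141, 0.002, 2.879]
wrist_force: [-4.4, 4.4, 12.5]
finger_gap: 62.3
finger_force: 25.0
```

Contact. Releasing and retreating up.

```bash
python3 -m jog '[[70,[0,0,0],0],[78,[0,0,0],0],[86,[0,0,0],0],[86,[0,0,0],0],[86,[0,0,-0.1],0],[86,[0,0,-0.3],0],[86,[0,0,-0.5],0],[86,[0,0,-0.5],0],[86,[0,0,-0.5],0],[86,[0,0,0],0],[86,[0,0,0],0]]'; python3 d.py 567.5 -59.3 127
python3 - <<'E'
from h import *
for c in("scene","top"):camera(c)
seg("cup_large",11)
E
```

```text
clock: 10.25
eef_pos: [444.8, -215.5, 127.1]
eef_rot: [-3.141, 0.001, 2.879]
wrist_force: [-0.6, -0.5, -0.9]
finger_gap: 86.1
finger_force: 0.0
t 10.25 pos [ 444.8 -215.5  127.1] rot [-180.     0.   164.9] gap 86.1 ff 0.0 F [-0.6 -0.5 -0.9]
tool delta /50: [-1.558e+00  3.654e+00  2.000e-03] row twist->yaw per deg: -1/180
cup_large scene 0.93 [187 223  32  43] xy [ 443.7 -215.4] area 1094 model 1125
cup_large scene 0.59 [255 195  30  38] xy [364.4 -75.6] area 895 model 969
cup_large top 0.95 [394 348  34  35] xy [348.6 -74.6] area 1193 model 1217
cup_large top 0.67 [469 290  31  34] xy [ 433.6 -202.9] area 538 model 1328
cup_large top 0.28 [377 227  20  25] xy [559.7 -54.7] area 348 model 1191
```

```bash
python3 -m jog '[[70,[-0.2,0.46,0],0],[70,[-0.2,0.46,0],0],[70,[-0.2,0.46,0],0],[70,[-0.2,0.46,0],0],[70,[-0.2,0.46,0],0],[70,[-0.2,0.46,0],0],[70,[-0.2,0.46,0],0],[70,[-0.16,0.43,0],0],[70,[0,0,0.3],0],[70,[0,0,0.5],0],[70,[0,0,0.5],0],[70,[0,0,0.4],0],[70,[0,0,0],0],[70,[0,0,0],0]]'; python3 d.py 567.5 -59.3 8
```

```text
clock: 11.85
eef_pos: [567.5, -59.5, 42.0]
eef_rot: [-3.142, -0.001, 2.879]
wrist_force: [0.2, -0.2, 0.0]
finger_gap: 69.6
finger_force: 0.0
t 11.85 pos [567.5 -59.5  42. ] rot [-180.    -0.   164.9] gap 69.6 ff 0.0 F [ 0.2 -0.2  0. ]
tool delta /50: [0.001 0.003 0.68 ] row twist->yaw per deg: -1/180
```

Run:
```python
from h import *
cv2.imwrite("pics/b.png",cv2.resize(camera("scene")[150:330,140:380,::-1],None,fx=2.5,fy=2.5))
```

```text
(no output)
```

View pics/b.png

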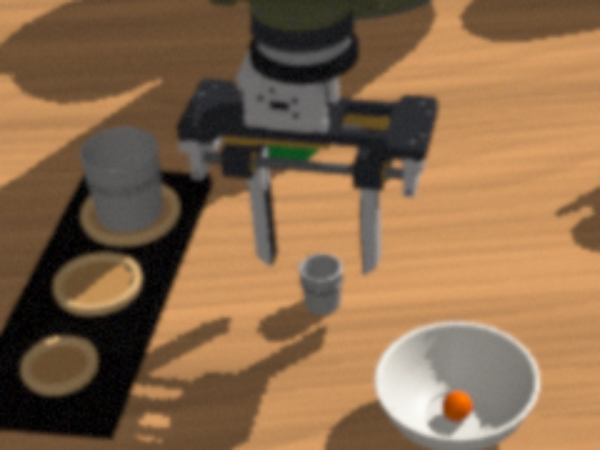

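The large cup stands upright in its saucer at (122,180). The fingers straddle the small cup at (322,282).

```bash
python3 -m jog '[[70,[0,0,0.3],0],[70,[0,0,0.3],0],[70,[0,0,0.08],0],[70,[0,0,0],0],[70,[0,0,0],0],[25,[0,0,0],0],[25,[0,0,0],0],[25,[0,0,0],0],[25,[0,0,0],0],[25,[0,0,0],0],[25,[0,0,0],0],[25,[0,0,0],0],[25,[0,0,0],0],[25,[0,0,0],0],[25,[0,0,0],0]]' 15; python3 d.py 623.5 -256.2 98
```

```text
clock: 13.4
eef_pos: [567.6, -59.5, 8.0]
eef_rot: [3.142, 0.0, 2.879]
wrist_force: [0.7, 1.9, 2.0]
finger_gap: 32.1
finger_force: 15.0
t 13.4 pos [567.6 -59.5   8. ] rot [180.    0.  164.9] gap 32.1 ff 15.0 F [0.7 1.9 2. ]
tool delta /50: [-2.102 -3.509 -1.8  ] row twist->yaw per deg: -1/180
```

```bash
python3 -m jog '[[25,[0,0,-0.1],0],[25,[0,0,-0.3],0],[25,[0,0,-0.4],0],[25,[0,0,-0.4],0],[25,[0,0,-0.4],0],[25,[0,0,-0.2],0],[25,[-0.21,-0.35,0],0],[25,[-0.27,-0.45,0],0],[25,[-0.27,-0.45,0],0],[25,[-0.27,-0.45,0],0],[25,[-0.27,-0.45,0],0],[25,[-0.27,-0.45,0],0],[25,[-0.27,-0.45,0],0],[25,[-0.27,-0.46,0],0],[25,[0,0,0],0],[25,[0,0,0],0],[25,[0,0,0],0]]' 15; python3 d.py 623.5 -256.2 19
python3 - <<'E'
from h import *
cv2.imwrite("pics/c.png",cv2.resize(camera("scene")[180:350,100:340,::-1],None,fx=2.5,fy=2.5))
E
```

```text
clock: 15.1
eef_pos: [623.2, -255.4, 98.0]
eef_rot: [3.141, -0.0, 2.879]
wrist_force: [0.0, 0.6, -1.2]
finger_gap: 31.6
finger_force: 15.0
t 15.1 pos [ 623.2 -255.4   98. ] rot [180.  -0. 165.] gap 31.6 ff 15.0 F [ 0.   0.6 -1.2]
tool delta /50: [-0.01  -0.014  1.58 ] row twist->yaw per deg: -1/180
```

View pics/c.png

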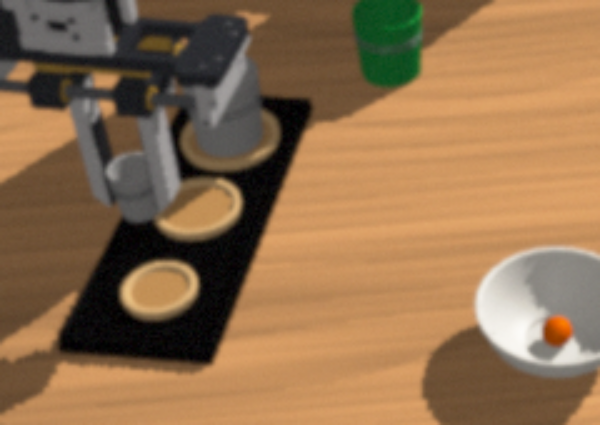

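The small cup is held upright at (138,188), above the small saucer at (160,290). Lowering it.

```bash
python3 -m jog '[[25,[-0.01,-0.01,0.2],0],[25,[0,0,0.3],0],[25,[0,0,0.3],0],[25,[0,0,0.3],0],[25,[0,0,0.2],0],[25,[0,0,0.12],0],[25,[0,0,0.06],0],[25,[0,0,0.03],0],[25,[0,0,0.02],0],[25,[0,0,0.02],0],[25,[0,0,0.02],0],[25,[0,0,0],0],[25,[0,0,0],0]]' 15; python3 d.py 623.5 -256.2 19
```

```text
clock: 16.45
eef_pos: [623.7, -256.9, 19.6]
eef_rot: [3.142, 0.0, 2.879]
wrist_force: [-0.7, -1.0, -0.5]
finger_gap: 31.9
finger_force: 15.0
t 16.45 pos [ 623.7 -256.9   19.6] rot [180.    0.  164.9] gap 31.9 ff 15.0 F [-0.7 -1.  -0.5]
tool delta /50: [0.008 0.012 0.011] row twist->yaw per deg: -1/180
```

```bash
python3 -m jog '[[25,[0,0,0.01],0],[25,[0,0,0.01],0],[25,[0,0,0],0],[25,[0,0,0],0]]' 15
```

```text
clock: 16.85
eef_pos: [624.0, -256.9, 19.0]
eef_rot: [-3.142, 0.001, 2.879]
wrist_force: [0.1, 0.6, 5.9]
finger_gap: 31.9
finger_force: 15.0
```

```bash
python3 -m jog '[[38,[0,0,0],0],[46,[0,0,0],0],[56,[0,0,0],0],[60,[0,0,0],0],[60,[0,0,-0.1],0],[60,[0,0,-0.3],0],[60,[0,0,-0.5],0],[60,[0,0,-0.7],0],[60,[0,0,-0.7],0],[60,[0,0,-0.5],0],[60,[0,0,0],0],[60,[0,0,0],0]]'; python3 d.py 524.5 271 159
python3 - <<'E'
from h import *
for c in("scene","top"):camera(c)
seg("cup_small",11);seg("cup_medium",20);seg("handled_cup",20);seg("six_sided_cup",20)
E
```

```text
clock: 18.05
eef_pos: [623.7, -256.9, 159.4]
eef_rot: [-3.141, 0.001, 2.879]
wrist_force: [0.1, -0.4, -0.6]
finger_gap: 60.6
finger_force: 0.0
t 18.05 pos [ 623.7 -256.9  159.4] rot [-1.800e+02  1.000e-01  1.649e+02] gap 60.6 ff 0.0 F [ 0.1 -0.4 -0.6]
tool delta /50: [4.658e+00 9.680e+00 7.000e-03] row twist->yaw per deg: -1/180
cup_small scene 0.94 [162 289  19  29] xy [ 623.3 -256.5] area 406 model 431
cup_small scene 0.64 [323 304  67  52] xy [699.9  30.9] area 2499 model 438
cup_small top 0.63 [484 196  27  21] xy [ 623.9 -256.1] area 335 model 375
cup_small top 0.15 [479 198  28  28] xy [ 612.1 -238.5] area 298 model 370
cup_medium scene 0.76 [480 223  28  32] xy [523.4 386.1] area 662 model 677
cup_medium scene 0.67 [432 228  28  36] xy [522.8 271.4] area 634 model 673
cup_medium top 0.83 [189 246  26  31] xy [524.8 271.8] area 679 model 725
cup_medium top 0.71 [118 265  35  28] xy [492.8 393.3] area 770 model 802
handled_cup scene 0.63 [412 211  30  33] xy [464.6 244.9] area 614 model 621
handled_cup top 0.58 [201 280  41  28] xy [465.  244.6] area 732 model 710
six_sided_cup scene 0.79 [445 245  31  36] xy [581.2 290. ] area 727 model 810
six_sided_cup top 0.78 [181 211  39  35] xy [585.6 289.9] area 852 model 820
```

```bash
python3 -m jog '[[60,[0.2,0.4,0],0],[65,[0.26,0.54,0],0],[70,[0.26,0.54,0],0],[70,[0.26,0.54,0],0],[70,[0.26,0.54,0],0],[70,[0.26,0.54,0],0],[70,[0.26,0.54,0],0],[70,[0.26,0.54,0],0],[70,[0.26,0.54,0],0],[70,[0.26,0.54,0],0],[70,[0.26,0.54,0],0],[70,[0.26,0.54,0],0],[70,[0.26,0.54,0],0],[70,[0.26,0.54,0],0],[70,[0.26,0.54,0],0],[70,[0.26,0.54,0],0],[70,[0.26,0.54,0],0],[70,[0.26,0.54,0],0],[70,[0,0,0],0],[70,[0,0,0],0]]'; python3 -m jog '[[70,[0,0,0],-0.033],[70,[0,0,0],-0.033],[70,[0,0,0],-0.033],[70,[0,0,0],-0.033],[70,[0,0,0],-0.033],[70,[0,0,0],-0.032],[70,[0,0,0],0],[70,[0,0,0],0]]' ; python3 d.py 524.5 271.5 90
```

```text
clock: 20.55
eef_pos: [524.9, 265.8, 158.3]
eef_rot: [-3.141, -0.0, 2.88]
wrist_force: [-0.4, -0.4, 0.5]
finger_gap: 70.1
finger_force: 0.0
clock: 21.35
eef_pos: [525.3, 264.9, 158.5]
eef_rot: [-3.142, 0.0, -2.789]
wrist_force: [-0.2, -0.6, -0.3]
finger_gap: 70.2
finger_force: 0.0
t 21.35 pos [525.3 264.9 158.5] rot [-180.     0.  -159.8] gap 70.2 ff 0.0 F [-0.2 -0.6 -0.3]
tool delta /50: [-0.03   0.129  1.37 ] row twist->yaw per deg: -1/180
```

```bash
python3 -m jog '[[70,[-0.03,0.13,0],0],[70,[0,0,0.4],0],[70,[0,0,0.5],0],[70,[0,0,0.44],0],[70,[0,0,0],0],[70,[0,0,0],0]]'; python3 d.py 524.5 271.5 34
python3 - <<'E'
from h import *
a=cv2.resize(camera("scene")[150:290,360:520,::-1],None,fx=2.5,fy=2.5);b=cv2.resize(camera("top")[180:320,110:270,::-1],None,fx=2.5,fy=2.5)
cv2.imwrite("pics/d.png",np.hstack([a,b]))
E
```

```text
clock: 21.95
eef_pos: [524.3, 272.6, 92.0]
eef_rot: [3.142, 0.0, -2.786]
wrist_force: [0.3, 0.1, -0.1]
finger_gap: 70.2
finger_force: 0.0
t 21.95 pos [524.3 272.6  92. ] rot [ 180.     0.  -159.6] gap 70.2 ff 0.0 F [ 0.3  0.1 -0.1]
tool delta /50: [ 0.005 -0.022  1.16 ] row twist->yaw per deg: -1/180
```

View pics/d.png

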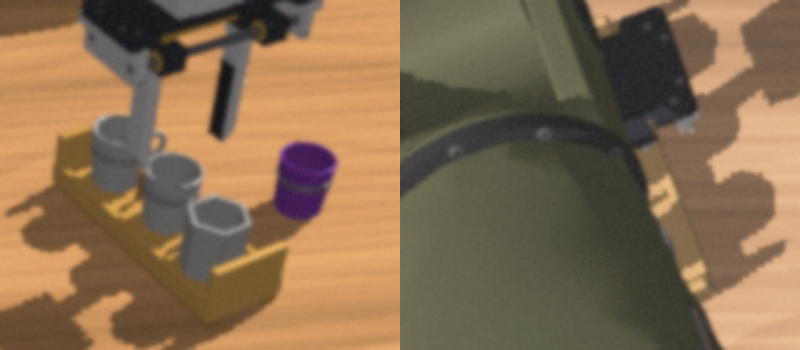

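The fingers straddle the medium cup (left panel, rim at (172,170)), one on each side of the row. Descending slowly.

```bash
python3 -m jog '[[70,[0,-0.02,0.2],0],[70,[0,0,0.2],0],[70,[0,0,0.2],0],[70,[0,0,0.2],0],[70,[0,0,0],0]]'; python3 -m jog '[[70,[0,0,0.16],0],[70,[0,0,0.16],0],[70,[0,0,0],0],[70,[0,0,0],0]]'; python3 d.py 524.5 271.5 34
```

```text
clock: 22.55
eef_pos: [523.8, 271.0, 49.5]
eef_rot: [-3.141, -0.003, -2.786]
wrist_force: [-0.2, 0.3, -0.3]
finger_gap: 70.0
finger_force: 0.0
clock: 22.95
eef_pos: [524.5, 271.4, 35.4]
eef_rot: [-3.142, -0.0, -2.785]
wrist_force: [-0.0, 0.2, 0.1]
finger_gap: 69.9
finger_force: 0.0
t 22.95 pos [524.5 271.4  35.4] rot [-180.    -0.  -159.6] gap 69.9 ff 0.0 F [-0.   0.2  0.1]
tool delta /50: [0.    0.002 0.027] row twist->yaw per deg: -1/180
```

```bash
python3 -m jog '[[40,[0,0,0],0],[40,[0,0,0],0],[40,[0,0,0],0],[40,[0,0,0],0],[40,[0,0,0],0],[40,[0,0,0],0],[40,[0,0,0],0],[40,[0,0,0],0],[40,[0,0,0],0]]' 20; python3 d.py 534 -235.6 130
```

```text
clock: 23.85
eef_pos: [524.7, 271.4, 35.6]
eef_rot: [-3.142, 0.0, -2.785]
wrist_force: [-0.2, -2.0, 3.1]
finger_gap: 46.2
finger_force: 20.0
t 23.85 pos [524.7 271.4  35.6] rot [-180.     0.  -159.6] gap 46.2 ff 20.0 F [-0.2 -2.   3.1]
tool delta /50: [ 3.36  -9.569 -1.888] row twist->yaw per deg: -1/180
```

```bash
python3 -m jog '[[40,[0,0,-0.1],0],[40,[0,0,-0.2],0],[40,[0,0,-0.3],0],[40,[0,0,-0.4],0],[40,[0,0,-0.4],0],[40,[0,0,-0.4],0],[40,[0,0,-0.4],0],[40,[0,0,-0.2],0],[40,[0,0,0],0.025],[40,[0,0,0],0.033],[40,[0,0,0],0.033],[40,[0,0,0],0.033],[40,[0,0,0],0.033],[40,[0,0,0],0.025],[40,[0,0,0],0.015],[40,[0,0,0],0],[40,[0,0,0],0]]' 20; python3 d.py 534 -235.6 155
python3 - <<'E'
from h import *
a=cv2.resize(camera("scene")[110:290,340:520,::-1],None,fx=2.5,fy=2.5)
cv2.imwrite("pics/e.png",a);seg("handled_cup",20,("scene",));seg("six_sided_cup",20,("scene",))
E
```

```text
clock: 25.55
eef_pos: [524.5, 271.4, 155.6]
eef_rot: [3.142, -0.0, 2.88]
wrist_force: [-0.1, 0.5, -1.6]
finger_gap: 46.2
finger_force: 20.0
t 25.55 pos [524.5 271.4 155.6] rot [180.  -0. 165.] gap 46.2 ff 20.0 F [-0.1  0.5 -1.6]
tool delta /50: [-2.803 -9.746  0.012] row twist->yaw per deg: -1/180
six_sided_cup scene 0.89 [445 246  33  34] xy [579.9 290.5] area 746 model 808
```

View pics/e.png

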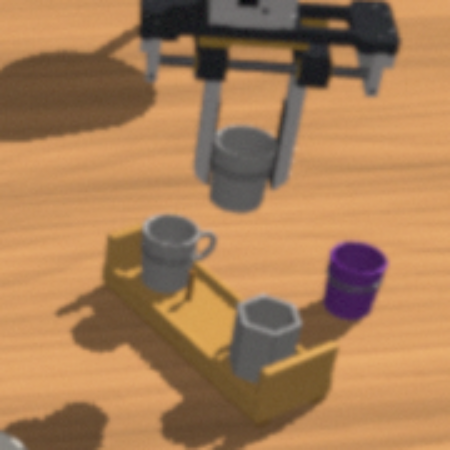

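The medium cup is lifted, upright at (243,168). The handled cup (168,250) and six-sided cup (267,335) have not moved. I'll carry it to the tray.

```bash
python3 -m jog '[[40,[-0.08,-0.27,0],0],[40,[-0.14,-0.47,0],0],[40,[-0.16,-0.56,0],0],[40,[-0.16,-0.56,0],0],[40,[-0.16,-0.56,0],0],[40,[-0.16,-0.56,0],0],[40,[-0.16,-0.56,0],0],[40,[-0.16,-0.56,0],0],[40,[-0.16,-0.56,0],0],[40,[-0.16,-0.56,0],0],[40,[-0.16,-0.56,0],0],[40,[-0.16,-0.56,0],0],[40,[-0.16,-0.56,0],0],[40,[-0.16,-0.56,0],0],[40,[-0.16,-0.56,0],0],[40,[-0.16,-0.56,0],0],[40,[-0.16,-0.56,0],0],[40,[-0.16,-0.56,0],0],[40,[0,0,0],0],[40,[0,0,0],0]]' 20; python3 d.py 534 -235.6 26.6
```

```text
clock: 27.7
eef_pos: [532.1, -233.6, 155.3]
eef_rot: [3.141, -0.0, 2.878]
wrist_force: [0.4, -0.5, -1.0]
finger_gap: 46.5
finger_force: 20.0
t 27.7 pos [ 532.1 -233.6  155.3] rot [180.   -0.  164.9] gap 46.5 ff 20.0 F [ 0.4 -0.5 -1. ]
tool delta /50: [-0.047 -0.029  2.573] row twist->yaw per deg: -1/180
```

```bash
python3 -m jog '[[40,[-0.04,-0.03,0.2],0],[40,[0,0,0.4],0],[40,[0,0,0.4],0],[40,[0,0,0.4],0],[40,[0,0,0.4],0],[40,[0,0,0.3],0],[40,[0,0,0.2],0],[40,[0,0,0.14],0],[40,[0,0,0.06],0],[40,[0,0,0.02],0],[40,[0,0,0.02],0],[40,[0,0,0.01],0],[40,[0,0,0],0],[40,[0,0,0],0]]' 20; python3 d.py 534 -235.6 26.6
```

```text
clock: 29.1
eef_pos: [534.4, -235.1, 28.2]
eef_rot: [-3.141, 0.0, 2.879]
wrist_force: [-0.2, 0.4, -1.9]
finger_gap: 46.3
finger_force: 20.0
t 29.1 pos [ 534.4 -235.1   28.2] rot [-180.     0.   164.9] gap 46.3 ff 20.0 F [-0.2  0.4 -1.9]
tool delta /50: [ 0.006 -0.012  0.031] row twist->yaw per deg: -1/180
```

```bash
python3 -m jog '[[40,[0,0,0.01],0],[40,[0,0,0.01],0],[40,[0,0,0.01],0],[40,[0,0,0],0],[40,[0,0,0],0]]' 20
```

```text
clock: 29.6
eef_pos: [534.4, -235.1, 26.7]
eef_rot: [-3.141, 0.0, 2.879]
wrist_force: [-1.2, -0.2, 2.7]
finger_gap: 46.5
finger_force: 20.0
```

```bash
python3 -m jog '[[52,[0,0,0],0],[58,[0,0,0],0],[66,[0,0,0],0],[70,[0,0,0],0],[70,[0,0,-0.1],0],[70,[0,0,-0.3],0],[70,[0,0,-0.5],0],[70,[0,0,-0.7],0],[70,[0,0,-0.7],0],[70,[0,0,-0.5],0],[70,[0,0.6,0],0],[70,[0,0.6,0],0],[70,[0,0.6,0],0],[70,[0,0.6,0],0],[70,[0,0.6,0],0],[70,[0,0,0],0],[70,[0,0,0],0]]'
python3 - <<'E'
from h import *
a=camera("scene");b=camera("top")
seg("cup_small",11);seg("cup_medium",11);seg("cup_large",11);seg("bowl",0);seg("handled_cup",20)
cv2.imwrite("pics/f.png",np.hstack([cv2.resize(x,None,fx=2.2,fy=2.2) for x in(a[195:335,120:240,::-1],b[170:310,440:530,::-1])]))
E
```

```text
clock: 31.3
eef_pos: [573.4, -90.0, 167.5]
eef_rot: [-3.141, 0.001, 2.88]
wrist_force: [-0.3, -0.5, 0.5]
finger_gap: 70.3
finger_force: 0.0
cup_small scene 0.73 [161 290  18  26] xy [ 622.  -257.3] area 406 model 430
cup_medium scene 0.88 [482 221  28  27] xy [510.4 392.5] area 649 model 657
cup_medium scene 0.59 [178 253  32  35] xy [ 533.5 -236. ] area 730 model 750
cup_medium scene 0.2 [187 222  30  45] xy [ 430.9 -217.5] area 1092 model 643
cup_medium top 0.9 [120 264  34  26] xy [494.4 396.3] area 781 model 787
cup_large scene 0.93 [187 223  32  42] xy [ 442.  -214.4] area 1083 model 1122
cup_large scene 0.71 [254 196  25  40] xy [364.3 -79.2] area 786 model 970
bowl scene 0.89 [324 305  68  52] xy [706.   29.2] area 2537 model 2629
bowl top 0.85 [331 151  61  60] xy [705.8  30. ] area 2812 model 2986
handled_cup scene 0.56 [412 209  35  33] xy [463.8 246.4] area 644 model 620
handled_cup top 0.78 [203 281  43  29] xy [464.8 244.5] area 702 model 710
```

View pics/f.png

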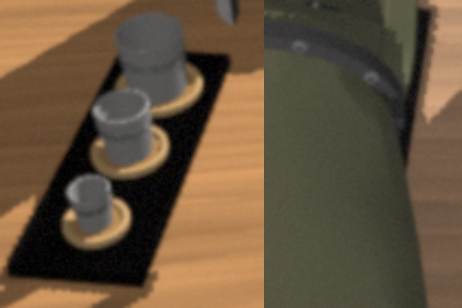

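All three cups stand upright and centred in their own saucers, at (95,205), (127,130) and (152,60). The measured offsets are within 3 mm.

```bash
python3 -c "
from cell import *
print(sign_off())"
```

```text
the job is handed in; nothing more can be done
None
```

I set all three plain pewter cups upright in their matching saucers and handed the job in at about 31 s; the handled cup, six-sided cup and bowl were left in place, and the hand-in returned no verdict.

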